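# Take the big mallet off its hanger and stand it in the tool block

### The arm

A 6-joint arm with a two-finger parallel gripper is mounted at the origin on the work surface. World frame = base frame: x ahead of the robot, y to its left, z up, the work surface at z = 0. Lengths are in m, angles in rad, forces in N, time in s.
With the tool pointing down it reaches from about 0.425 to 0.95 m from the base axis. Payload 3.5 kg.
Tool frame: the origin (TCP) lies between the finger pads; the fingertips stand 8 mm ahead of it and the grasp point (between the pads) lies 11 mm behind it; z points along the fingers, y is the line along which they close (so a half turn about z gives the same grasp; the last joint's range is limited). The gripper opens to 85 mm and grips with 20 to 120 N. Pads are 22 mm wide; open, the fingers measure 114 mm over their backs; the gripper's body (76 mm by 85 mm) begins 54 mm behind the grasp point. The pads swing forward as they close: fully open they stand 13 mm farther back than shut.
Start: joints at [-1.326, 0.286, 1.577, -0, 1.279, -0.15], TCP at [0.26, -0.623, 0.202] pointing down, gripper open.
Joint ranges: [-2.77, 2.77], [-0.9, 2.22], [0.21, 2.48], [-1.53, 4.67], [0.24, 2.81], [-2.84, 2.84]. Speed limits (rad/s): [2.79, 2.79, 3.14, 3.14, 3.14, 3.14].

### API

Orientations are given as a rotation vector (axis times angle).
In Python, from cell import bot gives the robot as it stands. The module is installed in compiled form; this text tells all that it offers.
- The arm moves only by the shell command python3 -m crank 'ROWS' [OPENING] [FORCE]. ROWS is JSON, a list that holds one entry, the list of rows, each a list of 4 numbers: the shift along the tool's x, y, z in cm, then the turn about the tool's z in degrees. A call has 1 to 8 rows; each row shifts and turns the commanded pose from where the row before left it, along the tool's axes as they then stand; what a row does not reach is not made up. A row lasts 1/8 s, in which the tool goes at most 62.5 mm and 10.7 degrees, less where a joint would pass 70% of its speed; a pose out of reach is approached as far as the arm can. A call with a gripper value outside its range is refused whole. OPENING is the opening, from -1 (shut) to 1 (fully open), set as the call begins (- or left out, the last holds). The fingers move at their own pace and stop on an object; FORCE is the grip in N (left out, the last holds). Time passes only in rows, so rows that do not move let the fingers close. It gives the time, the measured TCP pose, the force, the opening and the grip force at its end, in the units of the state.
- bot.sense(): the state, without advancing time (a new reading comes with each control period).
- bot.get_image(name): name is "side" or "top" or "wrist"; returns a dict with "img" (384x512x3 uint8, red, green, blue), "depth" (384x512 float32, m along the optical axis (not along the pixel's ray), 0 where there is no reading), "fx", "fy", "cx", "cy" (pixels), "R" (3x3) and "t" (3): a world point X has camera coordinates R X + t; the wrist camera has in their place "T_tool_cam" (4x4, takes a point from camera to tool coordinates, whose origin is the TCP and whose axes are the flange's). Camera axes: x right, y down, z forward; pixel columns grow to the right and rows downward; lengths in m; the calibration is good to about 2 mm. A picture is of the moment at which its call begins: read the wrist's pose just before it.
- bot.sign_off(): hands the job in; it is judged then, once.
The state is a dict: "time_s": time; "joint_pos": joint angles; "qd": joint speeds; "joint_torque": joint torques, N m; "position": TCP position; "tool_rot": TCP orientation; "ft_force": force on the tool from outside, world axes, zero at the start; "moment": the same for the moment, N m; "finger_gap": finger opening in m; "grip_force": force on a finger pad.
Only numpy, scipy, OpenCV 4.12 (cv2) and the standard library are available. Lean on these libraries where they do the work, as an engineer would, in place of code of your own. Each camera call takes 0.05 s, during which the arm holds its last target. There are 200 camera calls.

### The job

I am about to punch some holes: lift the bigger of the two hanging mallets up over the upturned tips of its hanger and bring it out from under the lamp bar without striking the rack. Then lower it gently, handle first, into the empty hole of the wooden tool block, keeping hold of it until its head rests on the block, and let go. Leave the small mallet hanging and everything else on the bench where it is.

Things in the scene. Friction and masses are not known exactly. Their poses are not given: they have to be found in the camera images.
- big_mallet: bigger mallet, 0.24 to 0.42 kg: white nylon cylinder head 48 mm in diameter, 90 mm long; wooden handle 20 mm in diameter, square to the head, 100 mm long below the head's underside. Origin: centre of the head; x along the head's axis, z away from the handle (up as it hangs; handle end at z = -124 mm). The head lies along the two prongs of the left or right hanger, handle down between them.
- small_mallet: smaller mallet of the same kind: head 38 mm in diameter and 66 mm long, handle 16 mm in diameter and 80 mm long below the head. Same axes. It hangs on the other hanger and stays there.
- rack: fixed steel rack, open to its front (-x). Origin on the table midway between its two posts; x to its back, y along it, z up. Two hangers, at y = -70 and +70 mm. The big head's centre hangs 205 mm up, near x = -58 mm. Posts 20 mm square at y = -180 and +180 mm, x = 20 mm, 340 mm high, on feet 130 mm long (x = -80 to 50 mm) and 12 mm high. A rail 30 mm high joins the posts behind the heads.
- hanger_right (a point): middle between the two prong tips of the hanger at rack y = -70 mm, on the level of the prong axes, 183 mm up, x = -110 mm. A hanger is two level steel prongs along rack x, 110 mm long, 7 mm thick, 34 mm between centres; their front ends turn up, topping out 18 mm above this level and reaching 7 mm forward of it. Raise the mallet 25 mm or more, then draw it out forwards (rack -x).
- hanger_left (a point): the same point of the other hanger, at rack y = +70 mm
- lamp (a point): middle of the underside of the lamp bar, 323 mm above the table. The bar hangs over both heads, 35 mm deep (rack x = -83 to -48 mm), 400 mm long (rack y), 25 mm thick, and blocks a vertical gripper: come from the front tilted about 45 degrees, the fingers on the left and right sides of the head, near its front half.
- block: fixed dark wooden tool block, 90 mm (x) by 180 mm (y) by 120 mm high; origin at the centre of its underside, z up. Its hole at y = -45 mm is empty; at y = +50 mm stands an awl with a wooden handle, up to 64 mm above the block's top.
- hole (a point): centre of the mouth of the empty hole, on the block's top face, 120 mm above the table. The hole is 28 mm in diameter, upright, 110 mm deep, with a 3 mm chamfer. With the handle fully in, the head rests on the block, its centre 24 mm above this point. The head may point any way.
- jar: bystander: closed glue jar, 60 mm in diameter, 85 mm high, standing loose; origin at the centre of its underside
- spool_a: bystander: thread spool 48 mm in diameter, 56 mm high, standing loose; origin at the centre of its underside
- spool_b: bystander: thread spool 48 mm in diameter, 56 mm high, standing loose; origin at the centre of its underside
- awl: bystander: awl 160 mm long lying on the thin grey mat; origin on its underside
There are look-alikes about, which are no part of the job. Several things have the shape of the block; the one meant has the colours described above. What is shaped like the big_mallet but purple is not meant.

How it is judged:
On the way, in this order (a step that is already met when the one before it is completed fails the run):
1. the big mallet is off its hanger and out in front of the prong tips (x of big_mallet in the frame of rack below -0.135 m and height (world z) of big_mallet above 0.16 m and contact force between the fingers and big_mallet above 0.5 N), for 0.1 s.
2. the big mallet's handle is well down the hole while the fingers still hold the mallet (horizontal distance between big_mallet and hole below 0.02 m and z of big_mallet in the frame of hole below 0.06 m and contact force between the fingers and big_mallet above 0.5 N), for 0.1 s.
At the end, for the whole second after the job is handed in: The big mallet stands at rest in the hole: head centre within 10 mm of the hole's axis and at most 30 mm above its mouth, upright within 0.1 rad. The small mallet hangs within 20 mm of its start; jar, spools and awl are within 30 mm of theirs (horizontal distance between big_mallet and hole below 0.01 m and z of big_mallet in the frame of hole below 0.03 m and angle between big_mallet's own z axis and vertical below 0.1 rad and linear speed of big_mallet below 0.02 m/s and distance of small_mallet from where it was at the start of the episode below 0.02 m and distance of each of spool_a, spool_b, awl, jar from where it was at the start of the episode below 0.03 m); the robot touches nothing.
It fails at once if the small mallet is moved more than 30 mm or knocked off (distance of small_mallet from where it was at the start of the episode above 0.03 m).
It fails at once if the robot strikes the rack or its lamp bar with more than 30 N (contact force between any of the arm, the fingers and rack above 30 N).
It fails at once if the big mallet is rammed or dropped against the block with more than 60 N (contact force between big_mallet and block above 60 N).
It fails at once if the big mallet is knocked against the rack with more than 40 N (contact force between big_mallet and rack above 40 N).
It also fails if it takes over 48 s, if anything falls off the work surface, if the arm or the gripper's body presses on something with over 40 N, if the wrist force passes 120 N, or if a joint passes its speed limit or range.

## Working session

There is one attempt and no reset: what is moved stays moved. The work goes in short steps, Python scripts to look and compute and a shell command to move; the robot and the scene stay as the last step left them, time stands still between calls to the robot, and variables do not carry over. Pictures are saved under pics/ and viewed, at most 10 in all, crops included, and the job is handed in when it is done.

```bash
mkdir -p pics; cat > h.py <<'E'
import numpy as np, cv2
from cell import bot
from scipy.spatial.transform import Rotation as Ro
def pts(d, T=None):
    z=d["depth"]; v,u=np.mgrid[:z.shape[0],:z.shape[1]]
    c=np.stack([(u-d["cx"])/d["fx"]*z,(v-d["cy"])/d["fy"]*z,z],-1)
    if T is None: return (c-d["t"])@d["R"]
    return c@T[:3,:3].T+T[:3,3]
def wristT(s,d):
    T=np.eye(4);T[:3,:3]=Ro.from_rotvec(s["tool_rot"]).as_matrix();T[:3,3]=s["position"]
    return T@d["T_tool_cam"]
def save(n,d): cv2.imwrite(f"pics/{n}.png",d["img"][...,::-1])
E
python3 - <<'E'
from h import *
s=bot.sense();print(s)
for n in("side","top"):
    d=bot.get_image(n);save(n,d);np.savez(n,**d);print(n,-d["R"].T@d["t"],d["R"][2])
a=cv2.imread("pics/side.png");b=cv2.imread("pics/top.png")
E
```

```text
{'time_s': 0.0, 'joint_pos': array([-1.32601013e+00,  2.87183800e-01,  1.57816954e+00,  5.90106755e-06,
        1.27859868e+00, -1.49976054e-01]), 'qd': array([-0.00031226, -0.00133761,  0.00080258, -0.00029971, -0.00145668,
       -0.00043846]), 'joint_torque': array([ 6.05627920e-04, -4.05983770e+01, -2.92624515e+01, -1.04260180e-04,
        5.85809466e-03,  5.33632445e-07]), 'position': array([ 0.25946416, -0.62235785,  0.20053921]), 'tool_rot': array([-3.07828325e+00, -6.15607703e-01,  1.66632565e-04]), 'ft_force': array([ 0.23182448,  0.12861063, -0.430736  ]), 'moment': array([-0.00049145, -0.01504036, -0.00171304]), 'grip_force': 0.0, 'finger_gap': 0.08544019867940116}
side [0.1356689  0.72134741 0.76841081] [ 0.43926003 -0.66316794 -0.60601889]
top [0.45708148 0.08431731 1.25675573] [ 1.22630243e-01  9.28479541e-05 -9.92452425e-01]
```

View pics/side.png

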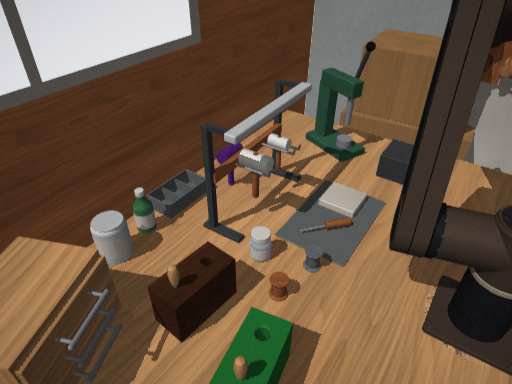

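View pics/top.png

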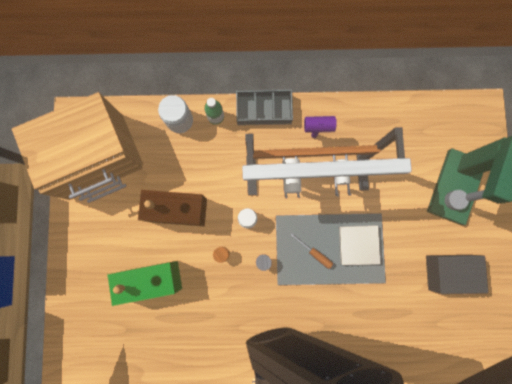

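The side and top views show the big white mallet on the left hanger (side 255,162; top 291,172) with the small one to its right. The lamp bar lies above both. The dark block is at top (172,208) with its empty hole at (185,208), and the green block is a look-alike. Next I'll measure these.

```bash
python3 - <<'E'
from h import *
np.set_printoptions(precision=4,suppress=True)
t=dict(np.load("top.npz"));s=dict(np.load("side.npz"))
P=pts(t);Q=pts(s)
def rect(p,n):
    r=cv2.minAreaRect((p[:,:2]*1000).astype(np.float32));print(n,len(p),r,np.median(p[:,2]));return r
z=P[...,2];ok=t["depth"]>0
vv,uu=np.mgrid[:384,:512]
box=lambda a,b,c,d:(uu>=a)&(uu<=c)&(vv>=b)&(vv<=d)
rect(P[ok&(z>.335)&(z<.365)&box(235,150,420,190)],"lamp")
rect(P[ok&(z>.113)&(z<.127)&box(130,180,215,235)],"block")
m=ok&(z<.1)&box(172,200,198,216); print("hole px",uu[m].mean(),vv[m].mean(),m.sum())
def ray(d,u,v,h):
    r=d["R"].T@np.array([(u-d["cx"])/d["fx"],(v-d["cy"])/d["fy"],1]);o=-d["R"].T@d["t"];return o+r*(h-o[2])/r[2]
print("hole",ray(t,uu[m].mean(),vv[m].mean(),.12))
for n,b in(("spoolish white",(236,208,260,230)),("brown",(213,246,231,264)),("grey",(255,254,273,272))):
    m=ok&(z>.03)&box(*b);print(n,P[m].mean(0),P[m][:,2].max())
# heads in top & side
img=t["img"].astype(int);wh=(img.min(-1)>110)&(img.max(-1)-img.min(-1)<30)
for n,b in(("bigtop",(280,150,302,200)),("smalltop",(330,150,352,200))):
    m=ok&box(*b)&(z>.19)&(z<.25);rect(P[m],n);print(P[m].min(0),P[m].max(0))
zq=Q[...,2];oq=s["depth"]>0
for n,b in(("bigside",(235,140,280,185)),("smallside",(262,130,300,160))):
    m=oq&box(*b)&(zq>.19)&(zq<.25)&(s["img"].min(-1)>90);rect(Q[m],n);print(Q[m].min(0),Q[m].max(0))
E
```

```text
lamp 2695 ((643.356201171875, -85.87651062011719), (72.23331451416016, 399.5156555175781), 1.5087652206420898) 0.3465806149723029
block 1764 ((562.1351928710938, 333.51092529296875), (181.66860961914062, 90.06649017333984), 84.60830688476562) 0.11963487307131668
hole px 185.4655172413793 208.3793103448276 58
hole [0.5567 0.2864 0.12  ]
spoolish white [0.5276 0.1082 0.0793] 0.0898200548394425
brown [0.4198 0.1923 0.0554] 0.060277336217440025
grey [0.3938 0.0624 0.0555] 0.06101887405774652
bigtop 493 ((639.9708251953125, -17.581283569335938), (61.328269958496094, 133.82752990722656), 89.27709197998047) 0.2190146429732647
[ 0.5733 -0.049   0.1901] [0.7072 0.0124 0.2325]
smalltop 237 ((640.12255859375, -154.39801025390625), (61.698326110839844, 128.94541931152344), 88.48979949951172) 0.20100050937185146
[ 0.576  -0.1869  0.1901] [ 0.7046 -0.125   0.2193]
bigside 541 ((652.7985229492188, -55.18974304199219), (106.33272552490234, 166.08615112304688), 19.6200008392334) 0.21569760497357227
[ 0.5855 -0.1444  0.1901] [0.7081 0.0132 0.2316]
smallside 270 ((621.259765625, -109.44182586669922), (66.60406494140625, 214.67892456054688), 26.614395141601562) 0.2106828988768651
[ 0.5862 -0.1933  0.1901] [ 0.696  -0.0022  0.2296]
```

```bash
python3 -m crank '[[[0,0,-6,3.4],[0,0,-6,3.4],[0,0,-6,3.4],[0,0,-6,3.4],[0,0,-6,3.4],[0,0,-6,3.4]]]' 1; python3 - <<'E'
from h import *
np.set_printoptions(precision=4,suppress=True)
t=dict(np.load("top.npz"))
P=pts(t);z=P[...,2];ok=t["depth"]>0
vv,uu=np.mgrid[:384,:512]
m=((ok&(z>.341)&(z<.355))*255).astype(np.uint8);m[:150]=0;m[195:]=0;m[:,:235]=0;m[:,420:]=0
m=cv2.morphologyEx(m,cv2.MORPH_OPEN,np.ones((7,7)))
p=P[m>0];print(cv2.minAreaRect((p[:,:2]*1000).astype(np.float32)),len(p),np.median(p[:,2]))
l=cv2.fitLine((p[:,:2]).astype(np.float32),cv2.DIST_HUBER,0,.01,.01).ravel();print(l,p.mean(0))
# big head: front portion visible in front of lamp; fit sides
a=np.arctan2(-l[0],l[1]);c=l[2:]
for d in(t,dict(np.load("side.npz"))):
    X=pts(d);R=Ro.from_euler('z',a).as_matrix()
    cx=cv2.minAreaRect((p[:,:2]*1000).astype(np.float32))[0]
    org=np.r_[np.array(cx)/1000,0]-R@[-.0655,0,0]
    r=(X-org)@R; im=d["img"].astype(int);g=(im.min(-1)>90)&(im.max(-1)-im.min(-1)<45)&(d["depth"]>0)
    print("rack",org,a)
    for s in(.07,-.07):
        k=g&(abs(r[...,1]-s)<.04)&(r[...,2]>.205)&(r[...,2]<.25)&(r[...,0]<-.02)&(r[...,0]>-.12)
        print(s,k.sum(),np.percentile(r[k],[1,50,99],axis=0))
E
```

```text
time_s: 0.85
position: [0.2596, -0.6227, 0.5633]
tool_rot: [-3.14, -0.058, 0.0]
ft_force: [-0.7, -1.2, 1.2]
finger_gap: 0.0854
grip_force: 0.0
((625.3787231445312, -86.09872436523438), (35.64436721801758, 399.0015563964844), 1.4317151308059692) 2420 0.3467765887069838
[ 0.0263 -0.9997  0.6245 -0.086 ] [ 0.6245 -0.086   0.3467]
rack [ 0.5599 -0.0878  0.    ] -3.1153345
0.07 103 [[-0.1116  0.053   0.2054]
 [-0.0578  0.0671  0.2139]
 [-0.0474  0.0856  0.2184]]
-0.07 308 [[-0.1176 -0.092   0.2073]
 [-0.0517 -0.0718  0.2249]
 [-0.0294 -0.0477  0.2314]]
rack [ 0.5599 -0.0878  0.    ] -3.1153345
0.07 140 [[-0.109   0.0495  0.2052]
 [-0.0751  0.0584  0.2131]
 [-0.0462  0.0788  0.2183]]
-0.07 386 [[-0.1169 -0.0975  0.2052]
 [-0.0697 -0.0873  0.2215]
 [-0.0281 -0.0628  0.2295]]
```

```bash
python3 -m crank '[[[3,-5,0,0],[3,-5,0,0],[3,-5,0,0],[3,-5,0,0],[2,-5.8,0,0],[2,-5.8,0,0],[2,-5.8,0,0],[2,-5.8,0,0]]]'; python3 -m crank '[[[2,-5.8,0,0],[2,-5.8,0,0],[2,-5.8,0,0],[5,0,0,0],[5,0,0,0],[5,0,0,0],[5,0,0,0],[5,0,0,0]]]'; python3 -c "
from h import *;print(bot.sense()['joint_pos'])"
```

```text
time_s: 1.85
position: [0.4429, -0.1817, 0.5614]
tool_rot: [-3.141, -0.06, 0.001]
ft_force: [0.4, 0.5, -0.2]
finger_gap: 0.0852
grip_force: 0.0
time_s: 2.85
position: [0.7472, 0.0024, 0.5612]
tool_rot: [-3.141, -0.061, 0.001]
ft_force: [1.0, -0.8, 1.2]
finger_gap: 0.0857
grip_force: 0.0
[-1.32176931e-01  4.85509074e-01  6.78090656e-01 -6.04193449e-05
  1.97876358e+00  1.39976396e+00]
```

```bash
python3 -m crank '[[[5,0,0,0],[5,0,0,0],[5,0,0,0],[5,0,0,0],[5,0,0,0],[5,0,0,0]]]'; python3 -c "
from h import *;print(bot.sense()['joint_pos'])"
```

```text
time_s: 3.6
position: [0.9019, 0.0123, 0.4737]
tool_rot: [3.137, 0.061, 0.152]
ft_force: [0.0, 0.0, 0.1]
finger_gap: 0.0853
grip_force: 0.0
[-0.10194839  0.89960154  0.2119165   0.01196432  1.93380681  1.43485289]
```

```bash
python3 -m crank '[[[3,0,-5,0],[3,0,-5,0],[3,0,-5,0],[3,0,-5,0],[3,0,-5,0],[3,0,-5,0],[3,0,-5,0],[3,0,-5,0]]]'; python3 -c "
from h import *;s=bot.sense();print(s['joint_pos'],Ro.from_rotvec(s['tool_rot']).as_matrix())"
```

```text
time_s: 4.6
position: [0.7956, 0.0159, 0.695]
tool_rot: [3.103, 0.06, 0.475]
ft_force: [-0.7, -0.8, 1.1]
finger_gap: 0.0859
grip_force: 0.0
[-0.12151969  0.63576469  0.20997671  0.04453196  1.99445831  1.43493983] [[ 0.95351273  0.03769454  0.29898594]
 [ 0.03813277 -0.99926312  0.00437036]
 [ 0.29893037  0.00723396 -0.95424751]]
```

```bash
python3 -m crank '[[[6,0,0,0],[6,0,0,0],[6,0,0,0],[6,0,0,0],[6,0,0,0],[6,0,0,0],[6,0,0,0],[6,0,0,0]]]'; python3 -c "
from h import *;s=bot.sense();print(s['joint_pos'],Ro.from_rotvec(s['tool_rot']).as_matrix())"
```

```text
time_s: 5.6
position: [0.9428, 0.0262, 0.6274]
tool_rot: [3.023, 0.059, 0.852]
ft_force: [-0.3, -0.2, 0.3]
finger_gap: 0.0855
grip_force: 0.0
[-0.0974836   0.76357754  0.21009274  0.06093229  1.62187712  1.45424941] [[ 0.85233981  0.03628689  0.52172801]
 [ 0.03637062 -0.9992875   0.01008363]
 [ 0.52172218  0.01038089 -0.85305229]]
```

31.5° now; continue a bit to reach about 45°.

```bash
python3 -m crank '[[[6,0,0,0],[6,0,0,0],[6,0,0,0],[6,0,0,0],[6,0,0,0],[6,0,0,0],[6,0,0,0],[6,0,0,0]]]'; python3 -c "
from h import *;s=bot.sense();print(s['joint_pos'],Ro.from_rotvec(s['tool_rot']).as_matrix())"
```

```text
time_s: 6.6
position: [0.9988, 0.0326, 0.6759]
tool_rot: [-2.881, -0.058, -1.245]
ft_force: [-0.3, 0.5, -0.4]
finger_gap: 0.0851
grip_force: 0.0
[-0.09200237  0.76093981  0.21090183  0.08575701  1.3579076   1.45661645] [[ 0.68452139  0.03476479  0.72816336]
 [ 0.03278405 -0.99931971  0.01689147]
 [ 0.72825523  0.01230957 -0.68519545]]
```

```bash
cat >> h.py <<'E'
def go(p):
    s=bot.sense();R=Ro.from_rotvec(s["tool_rot"]).as_matrix()
    print("delta tool cm",np.round(R.T@(np.array(p)-s["position"])*100,2),"q",np.round(s["joint_pos"],2))
E
python3 -c "
from h import *
go([.475,-.02,.62]);go([.475,-.02,.334])"
```

```text
delta tool cm [-40.1    3.37 -34.4 ] q [-0.09  0.76  0.21  0.09  1.36  1.46]
delta tool cm [-60.93   3.02 -14.8 ] q [-0.09  0.76  0.21  0.09  1.36  1.46]
```

```bash
python3 -m crank '[[[-4,0.4,-3.5,0],[-4,0.4,-3.5,0],[-4,0.4,-3.5,0],[-4,0.4,-3.5,0],[-4,0.4,-3.5,0],[-4,0.4,-3.5,0],[-4,0.4,-3.5,0],[-4,0.4,-3.5,0]]]'; python3 -m crank '[[[-4,0,-3.5,0],[-4,0,-3,0],[0,0,0,0]]]'; python3 -c "
from h import *
go([.475,-.02,.62]);go([.475,-.02,.334])
s=bot.sense();print(Ro.from_rotvec(s['tool_rot']).as_matrix())"
```

```text
time_s: 7.6
position: [0.5942, -0.0131, 0.6411]
tool_rot: [-2.881, -0.059, -1.246]
ft_force: [0.5, 0.3, 1.1]
finger_gap: 0.0851
grip_force: 0.0
time_s: 7.98
position: [0.4913, -0.0167, 0.6297]
tool_rot: [2.879, 0.058, 1.253]
ft_force: [1.4, 0.5, 0.5]
finger_gap: 0.0854
grip_force: 0.0
delta tool cm [-1.83  0.26 -0.53] q [-0.43 -0.62  1.77  0.34  1.25  1.12]
delta tool cm [-22.75  -0.19  18.96] q [-0.43 -0.62  1.77  0.34  1.25  1.12]
[[ 0.68095753  0.03322131  0.73156899]
 [ 0.03416538 -0.99932395  0.0135786 ]
 [ 0.73152551  0.01574788 -0.68163218]]
```

```bash
python3 -m crank '[[[-4,0,3.3,0],[-4,0,3.3,0],[-4,0,3.3,0],[-4,0,3.3,0],[-4,0,3.3,0],[-2.5,0,2.5,0],[0,0,0,0]]]'; python3 - <<'E'
from h import *
s=bot.sense();d=bot.get_image("wrist");save("w1",d);np.savez("w1",**d,s=s["position"],r=s["tool_rot"])
print(np.round(d["T_tool_cam"],3))
E
```

```text
time_s: 8.85
position: [0.4773, -0.0208, 0.3284]
tool_rot: [-2.883, -0.057, -1.233]
ft_force: [0.6, -0.8, 1.8]
finger_gap: 0.0852
grip_force: 0.0
[[ 0.001 -0.955 -0.297  0.076]
 [ 1.     0.001 -0.     0.001]
 [ 0.001 -0.297  0.955 -0.172]
 [ 0.     0.     0.     1.   ]]
```

View pics/w1.png

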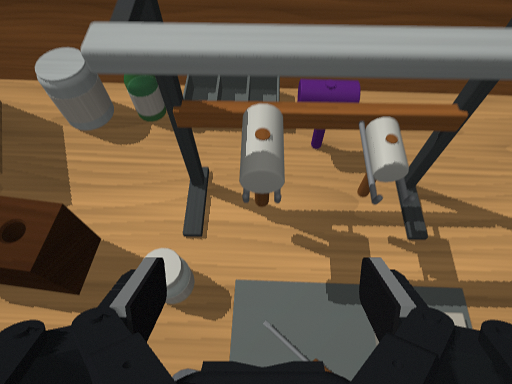

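The wrist view shows the big head at (263,145), centred between the fingers. The small one is at (386,148) and the block hole at (12,232).

```bash
python3 - <<'E'
from h import *
np.set_printoptions(precision=4,suppress=True)
d=dict(np.load("w1.npz"));T=wristT(dict(position=d["s"],tool_rot=d["r"]),d);X=pts(d,T)
im=d["img"].astype(int);vv,uu=np.mgrid[:384,:512]
g=(im.min(-1)>60)&(im.max(-1)-im.min(-1)<40)&(d["depth"]>0)&(uu>235)&(uu<292)&(vv>95)&(vv<200)&(X[...,2]>.205)&(X[...,2]<.24)&(X[...,0]<.72)
p=X[g];print(len(p),np.percentile(p,[1,50,99],axis=0))
b=np.digitize(p[:,0],np.arange(.58,.70,.015))
for i in np.unique(b):
    q=p[b==i];print(i,q[:,0].mean(),np.percentile(q[:,1],[2,98]),q[:,1][q[:,2]>q[:,2].max()-.003].mean(),q[:,2].max())
h=X[(vv>215)&(vv<250)&(uu<30)&(d["depth"]>0)];print(h[:,2].max())
go([.621,-.016,.1975]); go([.609,-.016,.2085])
E
```

```text
3054 [[ 0.5864 -0.0397  0.2065]
 [ 0.6178 -0.017   0.225 ]
 [ 0.6742  0.0056  0.2298]]
1 0.5887238485470732 [-0.0388  0.0033] -0.017780995129528146 0.23016358254054442
2 0.6024012532963694 [-0.0398  0.0047] -0.01748605751633111 0.2300252688918482
3 0.6173963190761464 [-0.0397  0.0045] -0.017190498174317292 0.23098029453800378
4 0.6320361312454218 [-0.0397  0.0057] -0.01625095759095314 0.23120910326790228
5 0.6473875844913949 [-0.0383  0.0057] -0.01635627594682754 0.23005978977123304
6 0.6623499041862745 [-0.0382  0.0059] -0.015308174170247803 0.22982619357036582
7 0.6728213417689438 [-0.0374  0.0053] -0.015722354965911615 0.22983167463811194
0.12259997372723708
delta tool cm [ 0.05 -0.18 19.64] q [-0.47 -0.79  2.37  0.47  0.86  0.88]
delta tool cm [ 0.03 -0.21 18.01] q [-0.47 -0.79  2.37  0.47  0.86  0.88]
```

```bash
python3 -m crank '[[[0,-0.1,5,0],[0,0,5,0],[0,0,4,0],[0,0,3,0],[0,0,1.5,0],[0,0,1,0],[0,0,0,0]]]'; python3 -m crank '[[[0,0,0,0],[0,0,0,0],[0,0,0,0],[0,0,0,0],[0,0,0,0],[0,0,0,0]]]' -1 80; python3 -c "
from h import *
go([.62,-.017,.1975]);print(bot.sense()['tool_rot'])"
```

```text
time_s: 9.78
position: [0.6208, -0.0172, 0.1998]
tool_rot: [-2.881, -0.059, -1.244]
ft_force: [-0.5, 0.1, 0.8]
finger_gap: 0.0851
grip_force: 0.0
time_s: 10.52
position: [0.6194, -0.0159, 0.1996]
tool_rot: [-2.88, -0.061, -1.242]
ft_force: [-4.6, 2.0, 4.2]
finger_gap: 0.0352
grip_force: 66.7
delta tool cm [-0.12  0.11  0.19] q [-0.3  -0.21  2.26  0.67  0.38  0.7 ]
[-2.8801025  -0.06083859 -1.24189408]
```

```bash
python3 - <<'E'
from h import *
s=bot.sense();print(s["finger_gap"],s["grip_force"])
a=bot.get_image("wrist")["img"];b=bot.get_image("side")["img"][110:230,190:350]
b=cv2.resize(b,None,fx=2,fy=2)
o=np.zeros((384,512+320,3),np.uint8);o[:,:512]=a;o[:240,512:]=b
o=cv2.resize(o,(800,369));cv2.imwrite("pics/g1.png",o[...,::-1])
E
```

```text
0.035248847434890505 66.69717337936163
```

View pics/g1.png

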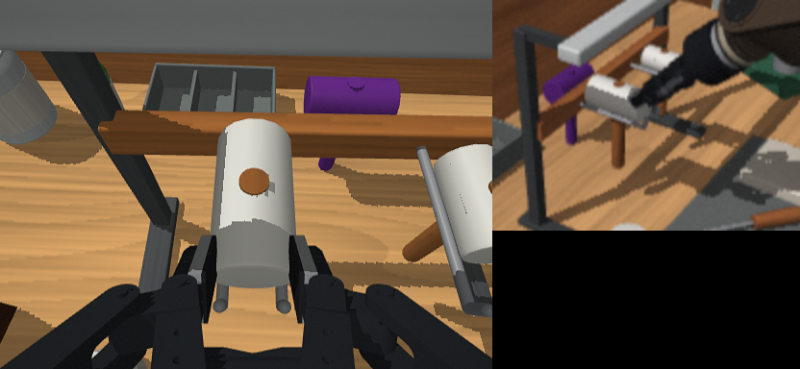

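```bash
python3 -m crank '[[[0.37,0,-0.34,0],[0.37,0,-0.34,0],[0.37,0,-0.34,0],[0.37,0,-0.34,0],[0.37,0,-0.34,0],[0.37,0,-0.34,0],[0,0,0,0]]]' - 110;  python3 - <<'E'
from h import *
np.set_printoptions(precision=4,suppress=True)
s=bot.sense();d=bot.get_image("wrist");save("w2",d);T=wristT(s,d);X=pts(d,T)
im=d["img"].astype(int);vv,uu=np.mgrid[:384,:512]
g=(im.min(-1)>60)&(im.max(-1)-im.min(-1)<40)&(d["depth"]>0)&(uu>215)&(uu<310)&(X[...,2]>.22)&(X[...,2]<.29)&(X[...,0]<.72)&(X[...,0]>.57)
p=X[g];b=np.digitize(p[:,0],np.arange(.57,.70,.015))
for i in np.unique(b):
    q=p[b==i];print(len(q),q[:,0].mean(),np.percentile(q[:,1],[2,98]),q[:,2].max())
E
```

```text
time_s: 11.5
position: [0.6202, -0.0167, 0.2292]
tool_rot: [-2.882, -0.059, -1.243]
ft_force: [-0.6, -0.8, 0.6]
finger_gap: 0.0002
grip_force: 0.0
423 0.58085536861352 [-0.0247 -0.0121] 0.28753238789325397
142 0.5919446091391751 [-0.0287  0.0011] 0.27780862374924464
342 0.6106101370579866 [-0.0356  0.0015] 0.26306021840275085
1345 0.6220118691441062 [-0.0349  0.0009] 0.23030139742375375
942 0.6383263661636522 [-0.0346  0.0016] 0.23089753293602971
1227 0.6523709754062527 [-0.034   0.0017] 0.23005323452504214
1090 0.6673099294993117 [-0.0334  0.0022] 0.23036246044431058
112 0.6759894831384036 [-0.0321 -0.0004] 0.22922018936712008
```

View pics/w2.png

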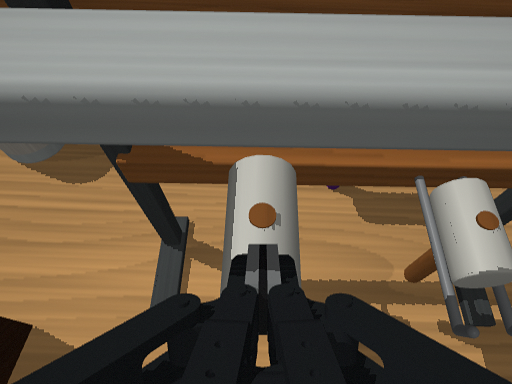

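The picture shows the head still hanging and the fingers shut above its front, at (263,250). The grip closed too high and slipped off. I'll back off and measure where the fingertips really are at a 48 mm opening.

```bash
python3 - <<'E'
from h import *
np.set_printoptions(precision=4,suppress=True)
d=bot.get_image("wrist");X=pts(d,d["T_tool_cam"]);vv,uu=np.mgrid[:384,:512]
for v in (243,246,250,255,260,270,280): print(v,X[v,[255,262,270]].tolist())
np.savez("shut",**d)
E
python3 -m crank '[[[0,0,-3,0],[0,0,-3,0],[0,0,-3,0],[0,0,0,0],[0,0,0,0],[0,0,0,0],[0,0,0,0]]]' 0.13; python3 - <<'E'
from h import *
np.set_printoptions(precision=4,suppress=True)
d=bot.get_image("wrist");X=pts(d,d["T_tool_cam"]);vv,uu=np.mgrid[:384,:512]
for n,e in(("shut",dict(np.load("shut.npz"))),("48",d),("open",dict(np.load("w1.npz")))):
    Y=pts(e,e["T_tool_cam"]);k=(e["depth"]>.05)&(abs(Y[...,0])<.03)&(abs(Y[...,1])<.06)&(Y[...,2]>-.06)&(Y[...,2]<.03)&(e["img"].max(-1)<150)
    q=Y[k];print(n,len(q),np.percentile(q,[1,50,99],axis=0))
    t=q[q[:,2]>np.percentile(q[:,2],97)];print(t.min(0),t.max(0),t.mean(0))
save("w3",d)
E
```

```text
243 [[-0.003034964010599134, -0.0031857746939265904, -0.003405281418033007], [-0.002709408489740786, 0.0006950512811971638, -0.004096643699664337], [-0.0031413213439923926, 0.005133168971114826, -0.003162367434526664]]
246 [[0.011313548190355141, -0.0023509361302822126, -0.03730539211493225], [0.011582102362539162, 0.0007608502201640742, -0.03786292551496834], [0.010853513866228764, 0.004338527618871898, -0.03632927954739745]]
250 [[0.011494860647049854, -0.0022539651171137078, -0.04165549805273039], [0.011048042375006617, 0.0007666607851393827, -0.04074120958964139], [0.011180084058898615, 0.004238444465158281, -0.041003899038161346]]
255 [[0.01100764172489671, -0.002174765033586842, -0.045384802798066615], [0.011272370788597205, 0.0007769374576534675, -0.04589918095703441], [0.010943295118785543, 0.004151440222359581, -0.04524795859385805]]
260 [[0.010745441976415956, -0.0020895509757812058, -0.049324536387526555], [0.011244567475211562, 0.0007856605195181933, -0.05026479845977738], [0.011186103611684747, 0.004047235270717108, -0.05014876223777827]]
270 [[0.011490953789949243, -0.0
[... 341 characters left out ...]
640262, 0.003737146015156895, -0.06506643381818308]]
time_s: 12.48
position: [0.5546, -0.018, 0.2891]
tool_rot: [-2.883, -0.058, -1.239]
ft_force: [-0.5, 0.0, 0.2]
finger_gap: 0.0486
grip_force: 0.0
shut 4678 [[-0.0256 -0.0224 -0.0594]
 [ 0.007   0.0043  0.0011]
 [ 0.0202  0.0228  0.0288]]
[ 0.0028 -0.0224  0.0273] [0.0253 0.023  0.03  ] [0.0157 0.0051 0.0285]
48 2576 [[-0.0104 -0.0362 -0.0598]
 [ 0.007  -0.0229 -0.0493]
 [ 0.0116  0.0382 -0.0337]]
[-0.0103 -0.0295 -0.0351] [ 0.0102  0.0297 -0.0319] [-0.      0.0003 -0.0339]
open 2124 [[-0.0107 -0.0544 -0.0599]
 [ 0.0062 -0.0412 -0.0534]
 [ 0.0114  0.0563 -0.0433]]
[-0.0092 -0.0423 -0.0441] [ 0.0075  0.0441 -0.0419] [-0.0007  0.005  -0.0434]
```

View pics/w3.png

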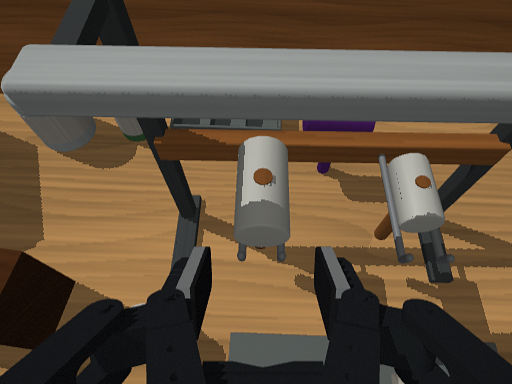

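With the fingers at a 48 mm opening, the tips sit at tool z ≈ -33 mm. That matches the slip: contact was 16 mm above the centreline. I need to go about 4 cm deeper.

```bash
python3 -m crank '[[[0,0,0,0],[0,0,0,0],[0,0,0,0]]]' 1;  python3 -c "
from h import *
go([.6475,-.016,.171])"
```

```text
time_s: 12.9
position: [0.5546, -0.0181, 0.2905]
tool_rot: [-2.882, -0.058, -1.242]
ft_force: [-0.3, -0.1, 0.4]
finger_gap: 0.0856
grip_force: 0.0
delta tool cm [-2.3  -0.03 14.96] q [-0.35 -0.51  2.3   0.47  0.63  0.89]
```

```bash
python3 -m crank '[[[-2.3,0,0,0],[0,0,4,0],[0,0,4,0],[0,0,3,0],[0,0,0,0]]]';  python3 -c "
from h import *
go([.6475,-.016,.171])"
```

```text
time_s: 13.52
position: [0.6183, -0.0166, 0.1954]
tool_rot: [-2.884, -0.058, -1.234]
ft_force: [-0.8, -0.0, -0.0]
finger_gap: 0.0855
grip_force: 0.0
delta tool cm [0.25 0.02 3.8 ] q [-0.3  -0.21  2.27  0.67  0.38  0.7 ]
```

```bash
python3 -m crank '[[[0.2,0,1.5,0],[0,0,1.3,0],[0,0,1,0],[0,0,0,0]]]';  python3 -c "
from h import *
go([.6475,-.016,.171])
s=bot.sense();print(Ro.from_rotvec(s['tool_rot']).as_matrix())"
```

```text
time_s: 14.02
position: [0.6476, -0.0163, 0.1738]
tool_rot: [-2.882, -0.059, -1.242]
ft_force: [-0.2, -0.7, -0.0]
finger_gap: 0.0856
grip_force: 0.0
delta tool cm [-0.21 -0.03  0.18] q [-0.28 -0.1   2.22  0.76  0.32  0.61]
[[ 0.68618058  0.03539715  0.72656951]
 [ 0.03322914 -0.99929799  0.017302  ]
 [ 0.72667189  0.01227099 -0.68687509]]
```

```bash
python3 -m crank '[[[-0.2,0,0.2,0],[0,0,0,0],[0,0,0,0],[0,0,0,0],[0,0,0,0],[0,0,0,0],[0,0,0,0]]]' -1 90
```

```text
time_s: 14.9
position: [0.6477, -0.0155, 0.1713]
tool_rot: [-2.881, -0.06, -1.242]
ft_force: [-4.7, 3.8, 4.8]
finger_gap: 0.0463
grip_force: 92.4
```

```bash
python3 -m crank '[[[0.3,0,-0.28,0],[0.3,0,-0.28,0],[0.3,0,-0.28,0],[0.3,0,-0.28,0],[0,0,0,0]]]';  python3 - <<'E'
from h import *
np.set_printoptions(precision=4,suppress=True)
s=bot.sense();d=bot.get_image("wrist");save("w4",d);T=wristT(s,d);X=pts(d,T)
im=d["img"].astype(int);vv,uu=np.mgrid[:384,:512]
g=(im.min(-1)>60)&(im.max(-1)-im.min(-1)<40)&(d["depth"]>0)&(uu>205)&(uu<320)&(X[...,2]>.22)&(X[...,2]<.29)&(X[...,0]<.72)&(X[...,0]>.57)
p=X[g];b=np.digitize(p[:,0],np.arange(.57,.70,.015))
for i in np.unique(b):
    q=p[b==i];print(len(q),q[:,0].mean(),np.percentile(q[:,1],[2,98]),np.percentile(q[:,2],99))
E
```

```text
time_s: 15.52
position: [0.6481, -0.0163, 0.1878]
tool_rot: [-2.882, -0.059, -1.243]
ft_force: [0.5, -0.4, -4.1]
finger_gap: 0.0461
grip_force: 92.3
4567 0.5936395279348842 [-0.0382  0.0011] 0.24609523377917064
4624 0.6073197796054514 [-0.039   0.0028] 0.24617255873720106
3740 0.6219142576771587 [-0.0394  0.0038] 0.24594289469651848
2316 0.6378822544158962 [-0.0394  0.0046] 0.24585053453246386
2860 0.6523133772104265 [-0.0386  0.0046] 0.24586778168050966
2434 0.6673112241782144 [-0.0381  0.005 ] 0.24574009161149782
400 0.6765774161626571 [-0.0374  0.0027] 0.24550796340805794
```

View pics/w4.png

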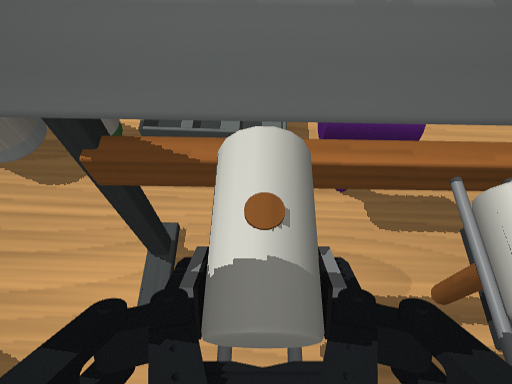

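```bash
python3 -m crank '[[[0.3,0,-0.28,0],[0.3,0,-0.28,0],[0.3,0,-0.28,0],[0.3,0,-0.28,0],[0,0,0,0]]]'; python3 -m crank '[[[-0.7,-0.01,-0.73,0],[-1,-0.02,-1.05,0],[-1,-0.02,-1.05,0],[-1,-0.02,-1.05,0],[-1,-0.02,-1.05,0],[-1,-0.02,-1.05,0],[-1,-0.02,-1.05,0],[-1,-0.02,-1.05,0]]]'; python3 -c "
from h import *
s=bot.sense();print(s['joint_pos'],s['ft_force'],s['position'])"
```

```text
time_s: 16.2
position: [0.6483, -0.016, 0.2044]
tool_rot: [-2.882, -0.059, -1.244]
ft_force: [0.6, 0.1, -4.7]
finger_gap: 0.0459
grip_force: 92.3
time_s: 17.2
position: [0.5352, -0.0181, 0.2024]
tool_rot: [-2.883, -0.059, -1.241]
ft_force: [-0.2, -0.5, -4.2]
finger_gap: 0.046
grip_force: 92.7
[-0.37617964 -0.47330055  2.44151873  0.64625298  0.48888941  0.68341794] [-0.17605975 -0.52987266 -4.23684268] [ 0.53516063 -0.01814899  0.20244022]
```

```bash
python3 -m crank '[[[1,0,-0.95,0],[1,0,-0.95,0],[1,0,-0.95,0],[1,0,-0.95,0],[0,0,0,0]]]'; python3 - <<'E'
from h import *
np.set_printoptions(precision=4,suppress=True)
s=bot.sense();print(s['position'],s['joint_pos'],s['ft_force']);d=bot.get_image("wrist");save("w5",d);T=wristT(s,d);X=pts(d,T)
im=d["img"].astype(int);vv,uu=np.mgrid[:384,:512]
cap=(im[...,0]-im[...,2]>40)&(d["depth"]>0)&(uu>225)&(uu<305)&(vv>180)&(vv<245)&(X[...,2]>s["position"][2]+.04)
p=X[cap];print("cap",cap.sum(),p.mean(0)-s["position"],(p.min(0)+p.max(0))/2-s["position"],uu[cap].mean(),vv[cap].mean())
def ray(o,Rwc,d,u,v,h):
    r=Rwc@np.array([(u-d["cx"])/d["fx"],(v-d["cy"])/d["fy"],1]);return o+r*(h-o[2])/r[2]
# head points, level?
g=(im.min(-1)>60)&(im.max(-1)-im.min(-1)<40)&(d["depth"]>0)&(uu>205)&(uu<320)&(abs(X[...,2]-s["position"][2]-.05)<.012)&(abs(X[...,0]-s["position"][0])<.08)
q=X[g]-s["position"];b=np.digitize(q[:,0],np.arange(-.07,.05,.015))
for i in np.unique(b):
    k=q[b==i];print(k[:,0].mean(),np.percentile(k[:,1],[2,98]),np.percentile(k[:,2],99))
# hole: dark interior contours
for n,bx in(("w1",(0,212,40,250)),("side",(192,250,225,275)),("top",(172,198,199,218))):
    e=dict(np.load(n+".npz"))
    if n=="w1": TT=wristT(dict(position=e["s"],tool_rot=e["r"]),e);o=TT[:3,3];R=TT[:3,:3]
    else: R=e["R"].T;o=-R@e["t"]
    gr=e["img"].max(-1);a,b_,c,dd=bx;cr=gr[b_:dd,a:c];th,m=cv2.threshold(cr,0,255,cv2.THRESH_BINARY_INV+cv2.THRESH_OTSU)
    cs,_=cv2.findContours(m,0,1);cn=max(cs,key=cv2.contourArea);r=cv2.boundingRect(cn);M=cv2.moments(cn)
    u=a+M["m10"]/M["m00"];v=b_+M["m01"]/M["m00"]
    pp=[ray(o,R,e,a+x[0][0],b_+x[0][1],.12)[:2] for x in cn];cc,rr=cv2.minEnclosingCircle(np.float32(pp))
    print(n,th,r,(u,v),ray(o,R,e,u,v,.12),cc,rr)
E
```

```text
time_s: 17.82
position: [0.5369, -0.0179, 0.2605]
tool_rot: [-2.881, -0.059, -1.247]
ft_force: [-0.5, 0.0, -3.9]
finger_gap: 0.0461
grip_force: 92.9
[ 0.5369 -0.0179  0.2605] [-0.3736 -0.5422  2.3756  0.5238  0.5968  0.8274] [-0.4754  0.0192 -3.9466]
cap 1207 [-0.0145 -0.0013  0.0586] [-0.0142 -0.0013  0.0584] 264.0082850041425 210.55178127589065
-0.05751378486025512 [-0.0216  0.0169] 0.05804477238084526
-0.047675997605777135 [-0.0222  0.0182] 0.058274115175344816
-0.03270602120194495 [-0.023   0.0198] 0.058312410820724574
-0.018557364788569838 [-0.0232  0.0207] 0.05790221502568251
-0.002167689807614458 [-0.0226  0.0209] 0.0582864950864587
0.012292692021578552 [-0.0221  0.0211] 0.058132106345531745
0.024685375684932724 [-0.0214  0.0213] 0.05809809880235664
w1 49.0 (0, 8, 26, 23) (11.67914230019493, 231.23313840155944) [0.5571 0.2885 0.12  ] (0.5573363304138184, 0.2886354923248291) 0.016362808644771576
side 98.0 (0, 0, 33, 25) (208.0658735404274, 262.16611588455606) [0.5525 0.2926 0.12  ] (0.551048219203949, 0.29058367013931274) 0.05091901123523712
top 93.0 (8, 5, 10, 11) (184.62004662004662, 207.68065268065268) [0.5588 0.2888 0.12  ] (0.5585281848907471, 0.28833597898483276) 0.015359815210103989
```

```bash
python3 -c "
from h import *
go([.572,.29,.2605])"; python3 -m crank '[[[0,-2.5,0,0],[0,-4,0,0],[0,-4,0,0],[0,-4,0,0],[0,-4,0,0],[0,-4,0,0],[0,-3.5,0,0],[0,-2,0,0]]]';python3 -c "
from h import *
go([.572,.29,.2605])"
```

```text
delta tool cm [  3.59 -30.62   3.01] q [-0.37 -0.54  2.38  0.52  0.6   0.83]
time_s: 18.88
position: [0.5254, 0.2641, 0.253]
tool_rot: [-2.883, -0.06, -1.237]
ft_force: [-0.1, 0.3, -3.8]
finger_gap: 0.0459
grip_force: 93.3
delta tool cm [ 3.84 -2.41  2.91] q [ 0.43 -0.29  2.22 -0.6   0.52  2.38]
```

```bash
python3 -m crank '[[[1.3,-0.8,1,0],[1.3,-0.8,1,0],[1.2,-0.8,0.9,0],[0,0,0,0],[0,0,0,0]]]';python3 -c "
from h import *
go([.572,.29,.2605]); go([.572,.29,.20])"
```

```text
time_s: 19.5
position: [0.5718, 0.2875, 0.2606]
tool_rot: [-2.884, -0.058, -1.238]
ft_force: [0.7, -0.7, -5.0]
finger_gap: 0.0463
grip_force: 93.3
delta tool cm [ 0.01 -0.24  0.02] q [ 0.43 -0.16  2.1  -0.62  0.52  2.4 ]
delta tool cm [-4.37 -0.32  4.19] q [ 0.43 -0.16  2.1  -0.62  0.52  2.4 ]
```

```bash
python3 -m crank '[[[0,-0.24,0,0],[-1,0,0.95,0],[-1,0,0.95,0],[-0.8,0,0.76,0],[0,0,0,0],[0,0,0,0]]]'; python3 - <<'E'
from h import *
np.set_printoptions(precision=4,suppress=True)
s=bot.sense();print(s['position'],s['joint_pos'],s['ft_force']);d=bot.get_image("wrist");T=wristT(s,d);X=pts(d,T)
im=d["img"].astype(int);vv,uu=np.mgrid[:384,:512]
cap=(im[...,0]-im[...,2]>40)&(d["depth"]>0)&(uu>225)&(uu<305)&(vv>180)&(vv<245)&(X[...,2]>s["position"][2]+.04)
print("cap",X[cap].mean(0))
a=cv2.resize(bot.get_image("side")["img"][190:350,110:290],None,fx=2.2,fy=2.2);b=cv2.resize(bot.get_image("top")["img"][150:270,110:270],None,fx=2.5,fy=2.5)
o=np.zeros((352,800,3),np.uint8);o[:352,:396]=a;o[:300,400:800]=b;cv2.imwrite("pics/c1.png",o[...,::-1])
go([.572,.29,.11])
E
```

```text
time_s: 20.25
position: [0.5729, 0.2899, 0.2238]
tool_rot: [-2.882, -0.059, -1.243]
ft_force: [-0.3, 0.2, -4.2]
finger_gap: 0.0458
grip_force: 93.3
[0.5729 0.2899 0.2238] [ 0.4384 -0.1165  2.1325 -0.7211  0.4594  2.5146] [-0.3206  0.2041 -4.2488]
cap [0.5586 0.2886 0.2824]
delta tool cm [-8.41 -0.14  7.78] q [ 0.44 -0.12  2.13 -0.72  0.46  2.51]
```

View pics/c1.png

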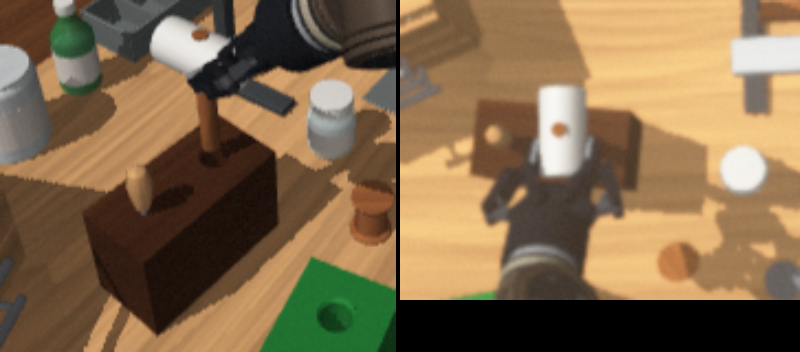

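The side and top crops show the handle end right over the hole mouth, at (208,158) in the side crop. Now I'll lower it and watch force and joints.

```bash
python3 -m crank '[[[-0.55,0,0.51,0],[-0.55,0,0.51,0],[-0.55,0,0.51,0],[-0.55,0,0.51,0],[0,0,0,0]]]';python3 -c "
from h import *
go([.572,.29,.11]);print(bot.sense()['moment'])"
```

```text
time_s: 21.02
position: [0.5718, 0.2891, 0.192]
tool_rot: [-2.884, -0.059, -1.239]
ft_force: [0.1, 0.5, -2.7]
finger_gap: 0.0461
grip_force: 93.3
delta tool cm [-5.93 -0.2   5.66] q [ 0.44 -0.08  2.16 -0.82  0.41  2.62]
[-0.00482363  0.87005761 -0.03961744]
```

```bash
python3 -m crank '[[[-0.55,-0.05,0.52,0],[-0.55,-0.05,0.52,0],[-0.55,0,0.52,0],[-0.55,0,0.52,0],[0,0,0,0]]]';python3 -c "
from h import *
go([.572,.29,.11]);print(bot.sense()['moment'])"
```

```text
time_s: 21.65
position: [0.5718, 0.2898, 0.1618]
tool_rot: [-2.884, -0.059, -1.24]
ft_force: [0.8, -1.0, -4.3]
finger_gap: 0.0461
grip_force: 93.3
delta tool cm [-3.75 -0.09  3.58] q [ 0.44 -0.03  2.18 -0.94  0.37  2.75]
[0.03654084 0.8835788  0.04525189]
```

```bash
python3 -m crank '[[[-0.5,0,0.47,0],[-0.5,0,0.47,0],[-0.4,0,0.38,0],[0,0,0,0],[0,0,0,0]]]';python3 -c "
from h import *
go([.572,.29,.11]);print(bot.sense()['moment'])"
```

```text
time_s: 22.28
position: [0.5726, 0.2895, 0.145]
tool_rot: [-2.882, -0.059, -1.24]
ft_force: [0.6, 0.1, -3.8]
finger_gap: 0.0461
grip_force: 93.3
delta tool cm [-2.58 -0.09  2.36] q [ 0.44 -0.    2.18 -1.02  0.35  2.84]
[-0.03570757  0.84857795  0.03740632]
```

```bash
python3 -m crank '[[[-0.36,0,0.34,0],[-0.36,0,0.34,0],[0,0,0,0]]]';python3 -c "
from h import *
go([.572,.29,.11]);s=bot.sense();print(s['moment'],s['joint_pos'][5],Ro.from_rotvec(s['tool_rot']).as_matrix())"
```

```text
time_s: 22.65
position: [0.5728, 0.2876, 0.1376]
tool_rot: [-2.886, -0.063, -1.229]
ft_force: [-0.5, 0.1, -3.9]
finger_gap: 0.0458
grip_force: 93.3
delta tool cm [-2.04 -0.27  1.86] q [ 0.43  0.01  2.19 -1.02  0.34  2.84]
[-0.03466196  0.85846059  0.00706147] 2.838468305541565 [[ 0.69252012  0.03863376  0.72036332]
 [ 0.03544201 -0.99918118  0.0195149 ]
 [ 0.72052741  0.01201666 -0.69332233]]
```

```bash
python3 -m crank '[[[0,-0.3,0,0],[-0.36,-0.1,0.34,0],[-0.36,-0.1,0.34,0],[0,-0.1,0,0]]]';python3 -c "
from h import *
go([.572,.29,.11]);s=bot.sense();print(s['moment'],s['joint_pos'][5],Ro.from_rotvec(s['tool_rot']).as_matrix())"
```

```text
time_s: 23.15
position: [0.5731, 0.2918, 0.1318]
tool_rot: [-2.89, -0.069, -1.215]
ft_force: [0.8, -0.4, -2.9]
finger_gap: 0.0458
grip_force: 93.3
delta tool cm [-1.64  0.15  1.44] q [ 0.44  0.03  2.18 -1.02  0.34  2.84]
[-0.02074701  0.92307975  0.0075677 ] 2.838440094808904 [[ 0.69871575  0.04258403  0.71413088]
 [ 0.03800637 -0.99902671  0.02238656]
 [ 0.71438913  0.01149968 -0.69965415]]
```

```bash
python3 -m crank '[[[-0.45,0,0.4,0],[-0.4,0,0.36,0],[0,0,0,0]]]';python3 -c "
from h import *
go([.572,.29,.11]);s=bot.sense();print(s['moment'],Ro.from_rotvec(s['tool_rot']).as_matrix()[:,2])"
```

```text
time_s: 23.52
position: [0.5733, 0.2898, 0.1242]
tool_rot: [-2.893, -0.073, -1.203]
ft_force: [-0.4, 0.1, -4.0]
finger_gap: 0.0463
grip_force: 93.3
delta tool cm [-1.09 -0.04  0.91] q [ 0.43  0.04  2.18 -1.02  0.32  2.84]
[-0.03623564  0.83612491  0.00590025] [ 0.7085716   0.02488023 -0.70520015]
```

```bash
python3 -m crank '[[[-0.4,-0.1,0.35,0],[-0.4,-0.15,0.35,0],[0,-0.1,0,0]]]';python3 -c "
from h import *
go([.572,.29,.11]);s=bot.sense();print(s['moment'],Ro.from_rotvec(s['tool_rot']).as_matrix()[:,2])"
```

```text
time_s: 23.9
position: [0.5732, 0.2918, 0.1178]
tool_rot: [-2.896, -0.078, -1.19]
ft_force: [0.4, -0.3, -4.2]
finger_gap: 0.0463
grip_force: 93.3
delta tool cm [-0.64  0.16  0.47] q [ 0.43  0.05  2.18 -1.02  0.32  2.84]
[-0.02966259  0.83069589  0.00889188] [ 0.7026368   0.02785469 -0.71100326]
```

```bash
python3 -m crank '[[[-0.25,0,0.2,0],[-0.25,0,0.2,0],[0,0,0,0]]]';python3 -c "
from h import *
go([.572,.29,.11]);s=bot.sense();print(s['moment'],Ro.from_rotvec(s['tool_rot']).as_matrix()[:,2])"
```

```text
time_s: 24.28
position: [0.5729, 0.2907, 0.1138]
tool_rot: [-2.897, -0.081, -1.184]
ft_force: [0.5, -1.5, -4.3]
finger_gap: 0.0462
grip_force: 93.3
delta tool cm [-0.34  0.07  0.21] q [ 0.43  0.05  2.18 -1.02  0.31  2.84]
[ 0.03013625  0.86497387 -0.01745147] [ 0.69958208  0.02936196 -0.71394873]
```

```bash
python3 -m crank '[[[-0.2,0,0.15,0],[-0.2,0,0.15,0],[0,0,0,0]]]';python3 -c "
from h import *
go([.572,.29,.11]);s=bot.sense();print(s['moment'],Ro.from_rotvec(s['tool_rot']).as_matrix()[:,2])"
```

```text
time_s: 24.65
position: [0.573, 0.2904, 0.1116]
tool_rot: [-2.897, -0.083, -1.18]
ft_force: [-0.7, -0.9, -1.5]
finger_gap: 0.0461
grip_force: 93.5
delta tool cm [-0.18  0.03  0.05] q [ 0.42  0.06  2.18 -1.02  0.31  2.84]
[-0.02399316  0.65446839 -0.0280343 ] [ 0.69807918  0.03126571 -0.71533763]
```

Contact is starting: the weight reading is dropping. One more small press, then a look.

```bash
python3 -m crank '[[[-0.15,0,0.13,0],[-0.1,0,0.1,0],[0,0,0,0]]]'; python3 - <<'E'
from h import *
np.set_printoptions(precision=4,suppress=True)
s=bot.sense();print(s['moment'],s['joint_pos'],s['ft_force']);d=bot.get_image("wrist");T=wristT(s,d);X=pts(d,T)
im=d["img"].astype(int);vv,uu=np.mgrid[:384,:512]
cap=(im[...,0]-im[...,2]>40)&(d["depth"]>0)&(uu>225)&(uu<305)&(vv>180)&(vv<245)&(X[...,2]>s["position"][2]+.04)
print("cap",X[cap].mean(0))
a=cv2.resize(bot.get_image("side")["img"][190:350,110:290],None,fx=2.2,fy=2.2)
o=np.zeros((384,396+512,3),np.uint8);o[:352,:396]=a;o[:,396:]=d["img"];o=cv2.resize(o,(800,338));cv2.imwrite("pics/c2.png",o[...,::-1])
E
```

```text
time_s: 25.02
position: [0.5738, 0.2904, 0.1108]
tool_rot: [-2.896, -0.085, -1.18]
ft_force: [-3.5, 0.3, 4.7]
finger_gap: 0.0462
grip_force: 93.9
[-0.0243 -0.0048 -0.0451] [ 0.4226  0.0584  2.184  -1.0251  0.3043  2.8384] [-3.4654  0.3249  4.6536]
cap [0.5616 0.2886 0.1703]
```

View pics/c2.png

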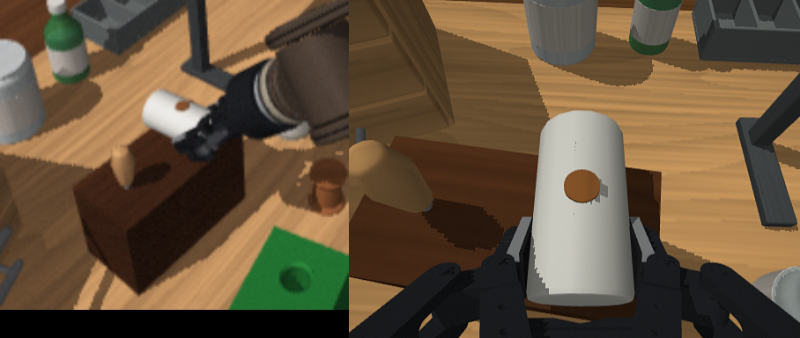

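The head is seated: its cap is at z 0.170 (0.168 expected), and the block is carrying it. Now I'll release and back off along the tool axis.

```bash
python3 -m crank '[[[0,0,0,0],[0,0,0,0],[0,0,0,0],[0,0,0,0],[0,0,0,0],[0,0,0,0]]]' 1; python3 -m crank '[[[0,0,-1,0],[0,0,-1.5,0],[0,0,-2,0],[0,0,-3,0],[0,0,-3,0],[0,0,-3,0],[0,0,0,0],[0,0,0,0]]]'; python3 - <<'E'
from h import *
np.set_printoptions(precision=4,suppress=True)
s=bot.sense();d=bot.get_image("wrist");T=wristT(s,d);X=pts(d,T)
im=d["img"].astype(int);save("w6",d);np.savez("w6",**d)
g=(im.min(-1)>60)&(im.max(-1)-im.min(-1)<40)&(d["depth"]>0)&(X[...,2]>.135)&(X[...,2]<.19)&(abs(X[...,0]-.558)<.065)&(abs(X[...,1]-.288)<.04)
p=X[g];print(g.sum(),np.percentile(p,[1,50,99],axis=0))
cap=(im[...,0]-im[...,2]>40)&(X[...,2]>.155)&(X[...,2]<.185)&(np.hypot(X[...,0]-.558,X[...,1]-.288)<.02)
print("cap",cap.sum(),X[cap].mean(0));n=np.linalg.svd(X[cap]-X[cap].mean(0))[2][2];print(n)
b=np.digitize(p[:,0],np.arange(.51,.61,.015))
for i in np.unique(b): k=p[b==i];print(k[:,0].mean(),np.percentile(k[:,2],98),np.percentile(k[:,1],[2,98]))
t=bot.get_image("top");P=pts(t);z=P[...,2];vv,uu=np.mgrid[:384,:512]
for n,b in(("jar",(236,208,260,230)),("sp",(213,246,231,264)),("sp2",(255,254,273,272))):
    m=(t["depth"]>0)&(z>.03)&(z<.1)&(uu>=b[0])&(uu<=b[2])&(vv>=b[1])&(vv<=b[3]);print(n,P[m].mean(0))
print(s)
E
```

```text
time_s: 25.88
position: [0.5726, 0.2896, 0.1087]
tool_rot: [-2.899, -0.084, -1.175]
ft_force: [0.3, -1.0, -0.4]
finger_gap: 0.0855
grip_force: 0.0
time_s: 26.88
position: [0.4786, 0.2853, 0.2053]
tool_rot: [-2.899, -0.084, -1.175]
ft_force: [0.4, 0.3, 0.8]
finger_gap: 0.0858
grip_force: 0.0
5928 [[0.5141 0.2664 0.1372]
 [0.5443 0.2892 0.1643]
 [0.6015 0.3126 0.169 ]]
cap 290 [0.5591 0.2909 0.1694]
[ 0.0235 -0.0439 -0.9988]
0.5173454972226881 0.16850757172899827 [0.2663 0.3097]
0.5324285699687236 0.16886839239523868 [0.2664 0.3106]
0.5471102821882962 0.1688687857282472 [0.2675 0.3115]
0.5628797754296955 0.16865613655991418 [0.2678 0.3124]
0.5774176412837205 0.16883272298407734 [0.2689 0.313 ]
0.5924354271421937 0.16891271175024464 [0.2693 0.3136]
0.6015535978437516 0.1685620228704844 [0.2704 0.3104]
jar [0.5277 0.1083 0.0794]
sp [0.42   0.1923 0.0556]
sp2 [0.3938 0.0623 0.0553]
{'time_s': 26.875, 'joint_pos': array([ 0.5136, -0.2904,  2.2951, -0.6781,  0.5247,  2.5152]), 'qd': array([-0.0086,  0.0238,  0.0042, -0.0016,  0.0024, -0.0001]), 'joint_torque': array([  0.2248, -18.3031, -29.3203,  -0.6326,  -0.9022,  -0.0019]), 'position': array([0.4786, 0.2853, 0.2053]), 'tool_rot': array([-2.899 , -0.0842, -1.1753]), 'ft_force': array([0.4239, 0.3015, 0.7708]), 'moment': array([ 0.0103,  0.3377, -0.003 ]), 'grip_force': 0.0, 'finger_gap': 0.08582767423959761}
```

View pics/w6.png

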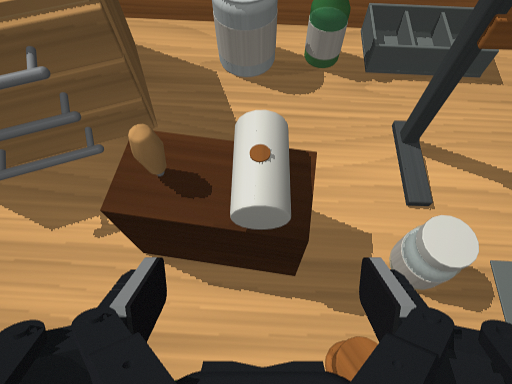

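The mallet is seated flat (head top level at 0.169, centre near (0.559, 0.290)). The fingers are clear, and the jar and spools have not moved.

```bash
python3 -m crank '[[[0,0,-3,0],[0,0,-2,0],[0,0,0,0],[0,0,0,0]]]' && python3 -c "
from cell import bot
print(bot.sign_off())"
```

```text
time_s: 27.48
position: [0.4441, 0.2835, 0.2401]
tool_rot: [-2.901, -0.084, -1.173]
ft_force: [0.3, -0.3, 0.0]
finger_gap: 0.0851
grip_force: 0.0
the job is handed in; nothing more can be done
None
```

I handed the job in at 27.5 s: the big mallet stands in the block's empty hole with its head resting flat on top, about 2 mm off the hole's axis. The first grip slipped off and I regrasped deeper. The jar and spools measured unmoved; I did not re-measure the small mallet or the awl, and sign-off returned no verdict.

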